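Start a temperature logger by clicking its foot button on the press plate

ROBOT

A 7-joint arm with a two-finger parallel gripper is mounted at the origin on a cart in front of the work surface, level with it; the furniture and walls round the work are solid. World frame = base frame: x ahead of the robot, y to its left, z up, the work surface at z = 0. Lengths are in m, angles in rad, forces in N, time in s.
With the tool pointing down it reaches from about 0.425 to 0.925 m from the base axis. Payload 6.8 kg.
Tool frame: the origin (TCP) lies between the finger pads; the fingertips stand 11 mm ahead of it and the grasp point (between the pads) lies 8 mm behind it; z points along the fingers, y is the line along which they close (so a half turn about z gives the same grasp; the last joint's range is limited). The gripper opens to 85 mm and grips with 20 to 120 N. Pads are 22 mm wide; open, the fingers measure 114 mm over their backs; the gripper's body (76 mm by 85 mm) begins 54 mm behind the grasp point. The pads swing forward as they close: fully open they stand 13 mm farther back than shut.
Start: joints at [1.042, 0.477, 0.022, 1.555, -0.011, 1.109, -0.083], TCP at [0.276, -0.616, 0.242] pointing down, gripper open.
Joint ranges: [-2.96, 2.96], [-0.34, 2.1], [-1.41, 1.46], [0.24, 2.44], [-1.37, 4.51], [0.17, 1.92], [-2.96, 2.96]. Speed limits (rad/s): [2.39, 2.39, 3.14, 3.14, 3.14, 3.14, 3.14].

INTERFACE

Orientations are given as a rotation vector (axis times angle).
In Python, from bench import r gives the robot as it stands.
- The arm moves only by the tool send_rows, never from a script. Its argument "deltas" is a list of rows, each an object of numbers: "dx", "dy", "dz": the shift along the world's x, y, z in mm; "rx", "ry", "rz": the turn, a rotation vector about the world's x, y, z in degrees. A call has 1 to 5 rows; each row is the pose to reach, as a shift and turn from the pose commanded when the call began; what a row does not reach only later rows make up. A row lasts 1/12 s, in which the tool goes at most 41.7 mm and 7.16 degrees, less where a joint would pass 70% of its speed; a pose out of reach is approached as far as the arm can. A call with a gripper value outside its range is refused whole. "jaw" is the finger opening in mm, from 0 to 85.4, set as the call begins (left out, the last holds). The fingers move at their own pace and stop on an object; "newtons" is the grip in N (left out, the last holds). Time passes only in rows, so rows that repeat a pose let the fingers close. It gives the time, the measured TCP pose, the force, the opening and the grip force at its end, in the units of the state.
- r.get_obs(): the state, without advancing time (a new reading comes with each control period).
- r.grab_frame(name): name is "scene" or "top" or "wrist"; returns a dict with "frame" (480x640x3 uint8, blue, green, red), "z_map" (480x640 float32, m along the optical axis (not along the pixel's ray), 0 where there is no reading), "vertical_fov" (degrees; the focal length in pixels is half the picture's height over the tangent of half this angle, whatever the lens; pixels are square), "cx", "cy" (the principal point, pixels), "xyz" and "orientation" of the camera in the world. Camera axes: x right, y down, z forward; pixel columns grow to the right and rows downward; lengths in m; the calibration is good to about 2 mm. A picture is of the moment at which its call begins.
- r.hand_in(): hands the job in; it is judged then, once.
The state is a dict: "clock": time; "joints": joint angles; "qvel": joint speeds; "tau": joint torques, N m; "tcp_pos": TCP position; "orientation": TCP orientation; "contact_force": force on the tool from outside, world axes, zero at the start; "moment": the same for the moment, N m; "grip_width": finger opening in m; "gripper_force": force on a finger pad.
Only numpy, scipy, OpenCV 4.12 (cv2) and the standard library are available. Lean on these libraries where they do the work, as an engineer would, in place of code of your own. Each camera call takes 0.05 s, during which the arm holds its last target. There are 200 camera calls.

TASK

Start the yellow-capped temperature logger: lift it out of the dock, hold it upright over the middle of the metal press plate and push it down so that the button under its foot clicks fully in against the plate. Let go of it and leave it standing upright there, started; leave the blue-capped logger in its place in the dock.

Things in the scene. Friction and masses are not known exactly. Their poses are not given: they have to be found in the camera images.
- logger_yellow_mid (a point): Centre of the yellow-capped logger, 45 mm above its foot's underside; z up its axis. White barrel 30 mm across, logger 90 mm tall (top 28 mm yellow), on a foot 40 mm across, 12 mm high; 0.12 kg. Grip the barrel at or up to 15 mm above the centre. Its foot stands on the dock (fixed grey block 85x220x22 mm), the button hanging 9 mm down a 30 mm hole: lift 15 mm or more straight up to clear.
- logger_yellow_button (a joint): Travel (m) of the red button, 22 mm across, under the yellow logger's foot: 0 = sticking out 9 mm (start), 0.009 = fully in, flush, the foot then standing on the surface. Slides against a steady 6 N or so and stays where pushed; the logger's weight alone does not push it in. As it goes in, a green pin rises as far (9 mm) out of the cap's top.
- press_plate: Fixed square aluminium plate with a thin black ring round its middle, 110x110 mm, 10 mm thick, lying on the worktop; origin at the centre of its underside, z up (top surface 10 mm above the origin).
- logger_blue_mid (a point): Centre of the blue-capped logger, same make and size as the yellow one. It stands in the dock's other place, 110 mm from the yellow one, on either side of it, and stays there.
Things that resemble listed ones, but are neither listed nor needed, are in the scene too. What is shaped like the part that bears logger_yellow_mid but black or purple is not meant.

How it is judged:
On the way:
1. the yellow logger, held upright by the gripper over the plate, has its button pushed in against the plate (at least 7.5 mm of its 9 mm) (value of joint logger_yellow_button above 0.0075 m and horizontal distance between logger_yellow_mid and press_plate below 0.025 m and angle between logger_yellow_mid's own z axis and vertical below 0.2 rad and contact force between press_plate and logger_yellow above 0.3 N and contact force between the fingers and logger_yellow above 1 N), for 0.1 s.
At the end, for the whole second after the job is handed in: The yellow logger's button is in by at least 7.5 mm and the logger stands at rest on the press plate, upright within 10 degrees, its axis within 25 mm of the plate's centre; the blue logger is within 20 mm of where it started (value of joint logger_yellow_button above 0.0075 m and horizontal distance between logger_yellow_mid and press_plate below 0.025 m and z of logger_yellow_mid in the frame of press_plate between 0.051 and 0.059 m and angle between logger_yellow_mid's own z axis and vertical below 0.17 rad and linear speed of logger_yellow below 0.02 m/s and distance of logger_blue_mid from where it was at the start of the episode below 0.02 m); the robot touches nothing.
It fails at once if the blue logger is moved more than 20 mm from where it stood (distance of logger_blue_mid from where it was at the start of the episode above 0.02 m).
It also fails if it takes over 29 s, if anything falls off the work surface, if the arm or the gripper's body presses on something with over 40 N, if the wrist force passes 120 N, or if a joint passes its speed limit or range.

## Working session

There is one attempt and no reset: what is moved stays moved. The work goes in short steps, Python scripts to look and compute and a tool call to move; the robot and the scene stay as the last step left them, time stands still between calls to the robot, and variables do not carry over. Pictures are saved under pics/ and viewed, at most 10 in all, crops included, and the job is handed in when it is done.

Besides the shell and the picture viewer there is one more tool, called after "Emit:" as name([rows], argument=value, ...), one row to a line, values as JSON. send_rows: Moves the arm, as the interface text tells. Its arguments: {"type":"object","properties":{"deltas":{"type":"array","items":{"type":"object","properties":{"dx":{"type":"number"},"dy":{"type":"number"},"dz":{"type":"number"},"rx":{"type":"number"},"ry":{"type":"number"},"rz":{"type":"number"}}}},"jaw":{"type":"number"},"newtons":{"type":"number"}},"required":["deltas"]}

```bash
mkdir -p pics; cat > h.py <<'E'
import numpy as np, cv2
from scipy.spatial.transform import Rotation as R
from bench import r
def grab(n):
    f=r.grab_frame(n); np.savez('/tmp/'+n+'.npz',**f); return f
def load(n): return np.load('/tmp/'+n+'.npz')
def cloud(f):
    z=f["z_map"]; F=240/np.tan(np.radians(float(f["vertical_fov"]))/2)
    v,u=np.mgrid[:480,:640]
    P=np.stack([(u-float(f["cx"]))/F*z,(v-float(f["cy"]))/F*z,z],-1)
    o=np.array(f["orientation"]); Rm=R.from_rotvec(o).as_matrix() if o.shape==(3,) else (o if o.shape==(3,3) else R.from_quat(o).as_matrix())
    W=P@Rm.T+np.array(f["xyz"]); W[z==0]=np.nan; return W
E
python3 - <<'E'
from h import *
o=r.get_obs(); print({k:np.round(o[k],3) for k in ("clock","tcp_pos","orientation","grip_width")})
for n in("top","scene"):
    f=grab(n); cv2.imwrite(f'pics/{n}0.png',f["frame"]); print(n,f["xyz"],f["orientation"],f["vertical_fov"])
E
```

```text
{'clock': np.float64(0.0), 'tcp_pos': array([ 0.275, -0.616,  0.241]), 'orientation': array([-3.07e+00, -6.56e-01,  1.00e-03]), 'grip_width': np.float64(0.086)}
top [0.35634335 0.1728879  1.00800941] [-2.14383798  2.17581021 -0.11874052] 56.47082514591237
scene [-0.16678669  0.55523941  0.67361975] [-1.23867275  2.19838685 -1.0479418 ] 44.75263944537825
```

View pics/top0.png

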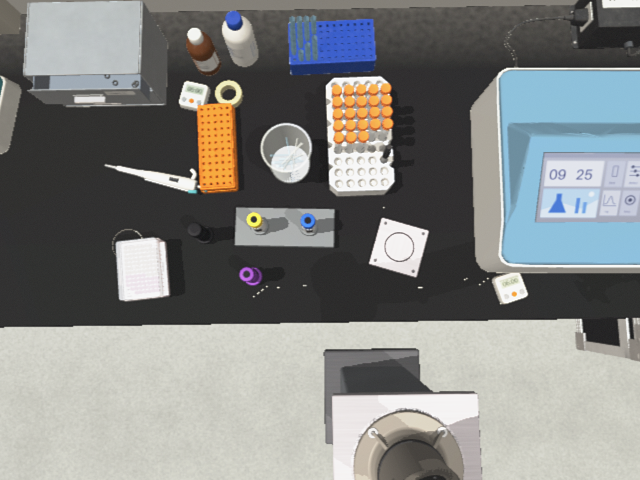

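View pics/scene0.png

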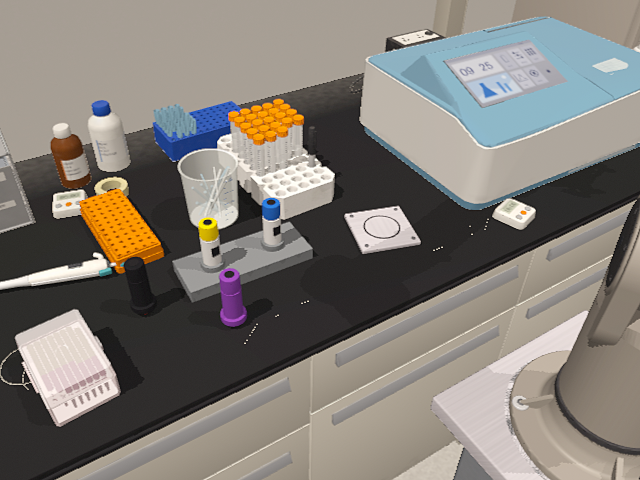

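Top view: yellow-capped logger in the dock at (256,222), blue at (307,221), purple decoy at (250,275), black decoy at (198,232), plate at (400,247). I choose the yellow cap over the white barrel in the dock. In the scene view it is at (208,230).

```bash
python3 - <<'E'
from h import *
def circ(P):
    A=np.c_[2*P[:,:2],np.ones(len(P))]; s=np.linalg.lstsq(A,(P[:,:2]**2).sum(1),rcond=None)[0]
    return s[:2],np.sqrt(s[2]+s[:2]@s[:2])
for n,boxes in(("top",{"yel":(235,205,275,238),"blue":(292,205,325,238)}),("scene",{"yel":(190,210,230,275),"blue":(255,190,290,255)})):
    f=load(n);W=cloud(f);hsv=cv2.cvtColor(f["frame"],cv2.COLOR_BGR2HSV)
    for k,(a,b,c,d) in boxes.items():
        lo,hi=((20,120,80),(35,255,255)) if k=="yel" else ((95,120,80),(125,255,255))
        m=np.zeros((480,640),bool);m[b:d,a:c]=cv2.inRange(hsv,lo,hi)[b:d,a:c]>0
        P=W[m];P=P[~np.isnan(P).any(1)];zt=np.percentile(P[:,2],97);T=P[P[:,2]>zt-.006];S=P[P[:,2]<zt-.006]
        c0,rad=T.min(0),0
        print(n,k,len(P),"ztop",zt.round(4),"topmid",((T.min(0)+T.max(0))/2).round(4),"mean",T.mean(0).round(4), "fit",[np.round(q,4) for q in circ(S)] if len(S)>20 else 0)
    # plate: bright points near z=.01
    h=W[...,2]; g=f["frame"].min(-1)
    a,b,c,d=(360,210,440,285) if n=="top" else (335,200,430,260)
    m=np.zeros((480,640),np.uint8);m[b:d,a:c]=((g>120))[b:d,a:c]
    P=W[m>0];P=P[~np.isnan(P).any(1)];P=P[abs(P[:,2]-np.median(P[:,2]))<.006]
    print(n,"plate",cv2.minAreaRect((P[:,:2]*1000).astype(np.float32)),np.median(P[:,2]))
    if n=="top":
        m=(abs(h-.022)<.006);m[:205]=0;m[250:]=0;m[:,:230]=0;m[:,340:]=0
        P=W[m];print("dock",cv2.minAreaRect((P[:,:2]*1000).astype(np.float32)),np.median(P[:,2]))
    # others
f=load("top");W=cloud(f)
for nm,(u,v) in dict(black=(198,230),purple=(248,272),beaker=(287,150),rackR=(360,185),orange=(217,188)).items():
    p=W[v-12:v+12,u-12:u+12].reshape(-1,3);p=p[~np.isnan(p).any(1)];print(nm,np.median(p[p[:,2]>.03],0).round(3) if (p[:,2]>.03).any() else 0,p[:,2].max().round(3))
cv2.imwrite('pics/crop.png',cv2.resize(load("scene")["frame"][200:300,160:300],None,fx=4,fy=4,interpolation=cv2.INTER_CUBIC))
o=r.get_obs();print(R.from_rotvec(o["orientation"]).as_matrix().round(3),o["tcp_pos"])
E
```

```text
top yel 158 ztop 0.1138 topmid [0.5217 0.315  0.1127] mean [0.522  0.3148 0.111 ] fit [array([0.5224, 0.315 ]), np.float64(0.0137)]
top blue 143 ztop 0.1142 topmid [0.518  0.205  0.1119] mean [0.5183 0.2054 0.1113] fit 0
top plate ((473.759765625, 4.6894989013671875), (109.91162109375, 110.28443145751953), 72.99523162841797) 0.009370750072989764
dock ((521.1630859375, 261.1093444824219), (220.13702392578125, 85.6505126953125), 88.12089538574219) 0.02116041070359853
scene yel 370 ztop 0.1142 topmid [0.521  0.3151 0.1117] mean [0.5179 0.3161 0.1125] fit [array([0.5741, 0.2962]), np.float64(0.0674)]
scene blue 325 ztop 0.1144 topmid [0.5157 0.2051 0.1121] mean [0.5145 0.2065 0.1124] fit [array([0.5685, 0.1709]), np.float64(0.0728)]
scene plate ((471.6905517578125, 3.660614013671875), (109.88263702392578, 113.75121307373047), 72.6700668334961) 0.01167119952165041
black [0.503 0.436 0.096] 0.102
purple [0.411 0.328 0.097] 0.102
beaker [0.684 0.248 0.052] 0.115
rackR [0.615 0.092 0.047] 0.054
orange [0.616 0.412 0.031] 0.034
[[ 0.913  0.408 -0.001]
 [ 0.408 -0.913  0.001]
 [-0.    -0.002 -1.   ]] [ 0.27551652 -0.61567349  0.24141285]
```

View pics/crop.png

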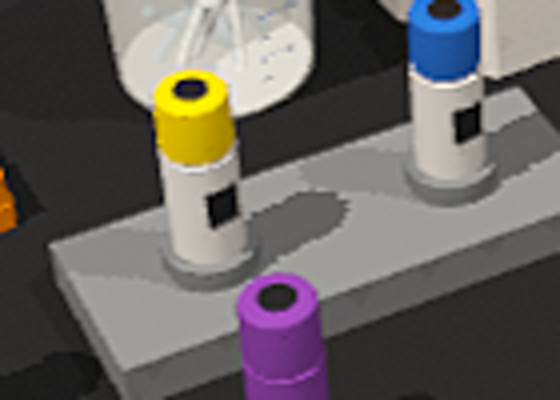

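The crop shows a yellow cap on a white barrel with its foot on the grey dock (cap at crop pixel 190,90), so the choice is right. Before the first move I check the tall blue instrument near the path.

```bash
python3 - <<'E'
from h import *
for n in("top","scene"):
    W=cloud(load(n)).reshape(-1,3);W=W[~np.isnan(W).any(1)]
    M=W[(W[:,1]<-.1)&(W[:,1]>-.8)&(W[:,0]>.33)&(W[:,2]>.06)]
    for y in np.arange(-.8,-.1,.1):
        q=M[(M[:,1]>y)&(M[:,1]<y+.1)]
        if len(q)>20: print(n,round(y,1),"xmin",q[:,0].min().round(3),"zmax",q[:,2].max().round(3),"zmax x<.6",q[q[:,0]<.6][:,2].max(initial=0).round(3),"ymax",q[:,1].max().round(3))
E
```

```text
top -0.6 xmin 0.942 zmax 0.091 zmax x<.6 0.0 ymax -0.5
top -0.5 xmin 0.407 zmax 0.225 zmax x<.6 0.218 ymax -0.4
top -0.4 xmin 0.409 zmax 0.235 zmax x<.6 0.223 ymax -0.3
top -0.3 xmin 0.411 zmax 0.235 zmax x<.6 0.223 ymax -0.2
top -0.2 xmin 0.414 zmax 0.23 zmax x<.6 0.219 ymax -0.158
scene -0.8 xmin 0.509 zmax 0.184 zmax x<.6 0.183 ymax -0.7
scene -0.7 xmin 0.401 zmax 0.185 zmax x<.6 0.185 ymax -0.6
scene -0.6 xmin 0.402 zmax 0.186 zmax x<.6 0.184 ymax -0.5
scene -0.5 xmin 0.404 zmax 0.236 zmax x<.6 0.226 ymax -0.4
scene -0.4 xmin 0.406 zmax 0.238 zmax x<.6 0.227 ymax -0.3
scene -0.3 xmin 0.408 zmax 0.236 zmax x<.6 0.226 ymax -0.2
scene -0.2 xmin 0.411 zmax 0.239 zmax x<.6 0.22 ymax -0.1
```

Emit:
send_rows([
  {"dz": 40},
  {"dz": 80},
  {"dx": 23, "dy": 28, "dz": 90},
  {"dx": 48, "dy": 58, "dz": 90},
  {"dx": 73, "dy": 88, "dz": 90},
], jaw=85)

```text
$.deltas[0]: bad value
```

Emit:
send_rows([
  {"dx": 25, "dy": 31},
  {"dx": 50, "dy": 62},
  {"dx": 72, "dy": 95},
  {"dx": 92, "dy": 129},
  {"dx": 112, "dy": 163},
])

```text
$.deltas[0]: bad value
```

Emit:
send_rows([
  {"dx": 18, "dy": 36},
  {"dx": 34, "dy": 73},
  {"dx": 48, "dy": 111},
  {"dx": 58, "dy": 150},
  {"dx": 64, "dy": 190},
])

```text
$.deltas[0]: bad value
```

Emit:
send_rows([
  {"dx": 0, "dy": 0, "dz": 40, "rx": 0, "ry": 0, "rz": 0},
  {"dx": 0, "dy": 0, "dz": 80, "rx": 0, "ry": 0, "rz": 0},
  {"dx": 23, "dy": 28, "dz": 90, "rx": 0, "ry": 0, "rz": 0},
  {"dx": 48, "dy": 58, "dz": 90, "rx": 0, "ry": 0, "rz": 0},
  {"dx": 73, "dy": 88, "dz": 90, "rx": 0, "ry": 0, "rz": 0},
], jaw=85)

```text
clock: 0.52
tcp_pos: [0.349, -0.5278, 0.3334]
orientation: [3.071, 0.652, 0.001]
contact_force: [0.7, 0.0, -1.0]
grip_width: 0.0853
gripper_force: 0.0
```

Emit:
send_rows([
  {"dx": 25, "dy": 31, "dz": 0, "rx": 0, "ry": 0, "rz": 0},
  {"dx": 50, "dy": 62, "dz": 0, "rx": 0, "ry": 0, "rz": 0},
  {"dx": 72, "dy": 95, "dz": 0, "rx": 0, "ry": 0, "rz": 0},
  {"dx": 92, "dy": 129, "dz": 0, "rx": 0, "ry": 0, "rz": 0},
  {"dx": 112, "dy": 163, "dz": 0, "rx": 0, "ry": 0, "rz": 0},
])

```text
clock: 0.93
tcp_pos: [0.4613, -0.3632, 0.3319]
orientation: [-3.072, -0.656, 0.001]
contact_force: [0.8, -0.3, 0.9]
grip_width: 0.0848
gripper_force: 0.0
```

Emit:
send_rows([
  {"dx": 18, "dy": 36, "dz": 0, "rx": 0, "ry": 0, "rz": 0},
  {"dx": 34, "dy": 73, "dz": 0, "rx": 0, "ry": 0, "rz": 0},
  {"dx": 48, "dy": 111, "dz": 0, "rx": 0, "ry": 0, "rz": 0},
  {"dx": 58, "dy": 150, "dz": 0, "rx": 0, "ry": 0, "rz": 0},
  {"dx": 64, "dy": 190, "dz": 0, "rx": 0, "ry": 0, "rz": 0},
])

```text
clock: 1.35
tcp_pos: [0.5252, -0.1731, 0.3319]
orientation: [-3.072, -0.656, 0.0]
contact_force: [0.9, 0.2, 0.5]
grip_width: 0.0853
gripper_force: 0.0
```

Emit:
send_rows([
  {"dx": 5, "dy": 40, "dz": 0, "rx": 0, "ry": 0, "rz": 0},
  {"dx": 10, "dy": 80, "dz": 0, "rx": 0, "ry": 0, "rz": 0},
  {"dx": 15, "dy": 120, "dz": 0, "rx": 0, "ry": 0, "rz": 0},
  {"dx": 15, "dy": 160, "dz": 0, "rx": 0, "ry": 0, "rz": 0},
  {"dx": 15, "dy": 200, "dz": 0, "rx": 0, "ry": 0, "rz": 0},
])

```text
clock: 1.77
tcp_pos: [0.5393, 0.0267, 0.332]
orientation: [-3.072, -0.656, 0.001]
contact_force: [1.2, 0.4, 0.4]
grip_width: 0.0852
gripper_force: 0.0
```

Emit:
send_rows([
  {"dx": -2, "dy": 40, "dz": 0, "rx": 0, "ry": 0, "rz": 0},
  {"dx": -5, "dy": 80, "dz": -5, "rx": 0, "ry": 0, "rz": 0},
  {"dx": -8, "dy": 120, "dz": -10, "rx": 0, "ry": 0, "rz": 0},
  {"dx": -10, "dy": 160, "dz": -15, "rx": 0, "ry": 0, "rz": 0},
  {"dx": -12, "dy": 200, "dz": -20, "rx": 0, "ry": 0, "rz": 0},
])

```text
clock: 2.18
tcp_pos: [0.5271, 0.2265, 0.3119]
orientation: [3.072, 0.656, -0.001]
contact_force: [1.0, -0.7, 0.5]
grip_width: 0.0853
gripper_force: 0.0
```

Emit:
send_rows([
  {"dx": -2, "dy": 35, "dz": -20, "rx": 0, "ry": 0, "rz": 0},
  {"dx": -4, "dy": 65, "dz": -45, "rx": 0, "ry": 0, "rz": 0},
  {"dx": -5, "dy": 88, "dz": -75, "rx": 0, "ry": 0, "rz": 0},
  {"dx": -5, "dy": 88, "dz": -110, "rx": 0, "ry": 0, "rz": 0},
  {"dx": -5, "dy": 88, "dz": -120, "rx": 0, "ry": 0, "rz": 0},
])

```text
clock: 2.6
tcp_pos: [0.5194, 0.3127, 0.1868]
orientation: [3.069, 0.661, -0.013]
contact_force: [-0.0, -1.3, -0.8]
grip_width: 0.0846
gripper_force: 0.0
```

```bash
python3 - <<'E'
from h import *
f=grab("wrist");cv2.imwrite('pics/w1.png',f["frame"]);W=cloud(f)
hsv=cv2.cvtColor(f["frame"],cv2.COLOR_BGR2HSV)
P=W[cv2.inRange(hsv,(20,120,80),(35,255,255))>0];P=P[~np.isnan(P).any(1)]
T=P[P[:,2]>.107];T=T[T[:,2]<.12]
print(len(P),len(T),T.min(0),T.max(0),((T.min(0)+T.max(0))/2)); o=r.get_obs();print(o["clock"],o["tcp_pos"],o["contact_force"])
print(cv2.minEnclosingCircle((T[:,:2]*1000).astype(np.float32)))
E
```

```text
1694 1386 [0.50871038 0.30096024 0.10719471] [0.53830547 0.33056913 0.11395786] [0.52350792 0.31576468 0.11057628]
2.65 [0.52004237 0.31095025 0.18688402] [-0.44333855 -1.12780604 -1.22100007]
((523.345458984375, 315.9990234375), 15.046948432922363)
```

View pics/w1.png

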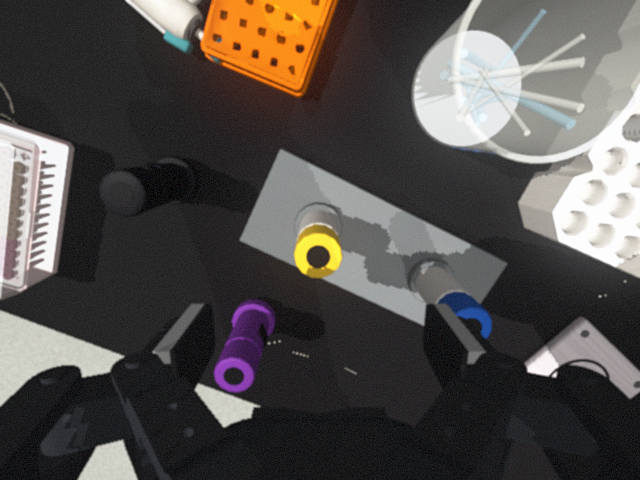

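The wrist view shows the yellow cap at (318,250), midway between the open fingers. Both neighbours, purple (235,375) and blue (470,320), are clear.

Emit:
send_rows([
  {"dx": 1, "dy": 1, "dz": -30, "rx": 0, "ry": 0, "rz": 0},
  {"dx": 1, "dy": 1, "dz": -50, "rx": 0, "ry": 0, "rz": 0},
  {"dx": 1, "dy": 1, "dz": -50, "rx": 0, "ry": 0, "rz": 0},
  {"dx": 1, "dy": 1, "dz": -50, "rx": 0, "ry": 0, "rz": 0},
])

```text
clock: 2.98
tcp_pos: [0.5244, 0.3127, 0.1431]
orientation: [3.072, 0.653, -0.001]
contact_force: [0.1, 0.1, 0.1]
grip_width: 0.085
gripper_force: 0.0
```

Emit:
send_rows([
  {"dx": -1, "dy": 2, "dz": -30, "rx": 0, "ry": 0, "rz": 0},
  {"dx": -1, "dy": 2, "dz": -55, "rx": 0, "ry": 0, "rz": 0},
  {"dx": -1, "dy": 2, "dz": -75, "rx": 0, "ry": 0, "rz": 0},
  {"dx": -1, "dy": 2, "dz": -75, "rx": 0, "ry": 0, "rz": 0},
  {"dx": -1, "dy": 2, "dz": -75, "rx": 0, "ry": 0, "rz": 0},
])

```text
clock: 3.4
tcp_pos: [0.5237, 0.3159, 0.0689]
orientation: [-3.072, -0.655, -0.002]
contact_force: [0.3, 0.6, 0.9]
grip_width: 0.0855
gripper_force: 0.0
```

Emit:
send_rows([
  {"dx": 0, "dy": 0, "dz": 0, "rx": 0, "ry": 0, "rz": 0},
  {"dx": 0, "dy": 0, "dz": 0, "rx": 0, "ry": 0, "rz": 0},
  {"dx": 0, "dy": 0, "dz": 0, "rx": 0, "ry": 0, "rz": 0},
  {"dx": 0, "dy": 0, "dz": 0, "rx": 0, "ry": 0, "rz": 0},
  {"dx": 0, "dy": 0, "dz": 0, "rx": 0, "ry": 0, "rz": 0},
], jaw=20, newtons=60)

```text
clock: 3.82
tcp_pos: [0.5233, 0.3161, 0.0684]
orientation: [-3.072, -0.656, -0.002]
contact_force: [-1.3, 0.1, 5.2]
grip_width: 0.029
gripper_force: 58.5
```

Emit:
send_rows([
  {"dx": 0, "dy": 0, "dz": 8, "rx": 0, "ry": 0, "rz": 0},
  {"dx": 0, "dy": 0, "dz": 20, "rx": 0, "ry": 0, "rz": 0},
  {"dx": 0, "dy": 0, "dz": 40, "rx": 0, "ry": 0, "rz": 0},
  {"dx": 0, "dy": 0, "dz": 65, "rx": 0, "ry": 0, "rz": 0},
  {"dx": 0, "dy": 0, "dz": 75, "rx": 0, "ry": 0, "rz": 0},
])

```text
clock: 4.23
tcp_pos: [0.5239, 0.3171, 0.1462]
orientation: [-3.07, -0.656, -0.007]
contact_force: [0.5, 0.8, -0.3]
grip_width: 0.0287
gripper_force: 59.1
```

```bash
python3 - <<'E'
from h import *
f=grab("scene");cv2.imwrite('pics/s2.png',cv2.resize(f["frame"][100:330,100:400],None,fx=2.5,fy=2.5));o=r.get_obs();print(o["clock"],o["tcp_pos"],o["contact_force"],o["gripper_force"],o["moment"])
W=cloud(f);hsv=cv2.cvtColor(f["frame"],cv2.COLOR_BGR2HSV)
P=W[cv2.inRange(hsv,(20,120,80),(35,255,255))>0];P=P[~np.isnan(P).any(1)];P=P[(P[:,0]<.6)&(P[:,1]>.25)];print(len(P),P.min(0),P.max(0))
E
```

```text
4.2833 [0.52455698 0.31751907 0.147092  ] [ 0.02767503 -0.03477308  0.59024629] 59.119770526885986 [ 0.032922   -0.0452718  -0.05541754]
265 [0.50096725 0.30140191 0.16451035] [0.53864596 0.32803807 0.21310032]
```

View pics/s2.png

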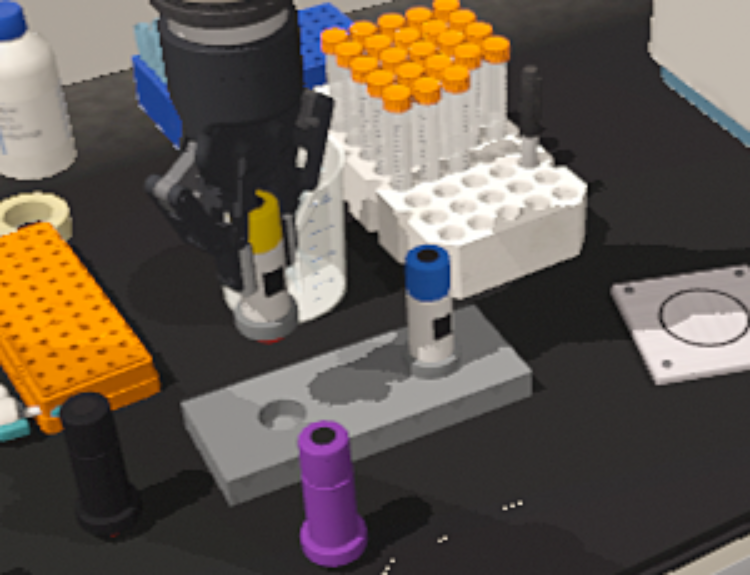

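The scene crop shows the logger held upright at (265,270) with its red button clear of the empty dock hole (283,415). The blue logger is undisturbed at (430,310). Next I rise above the blue logger and carry it to the plate.

Emit:
send_rows([
  {"dx": 0, "dy": 0, "dz": 40, "rx": 0, "ry": 0, "rz": 0},
  {"dx": -1, "dy": -15, "dz": 65, "rx": 0, "ry": 0, "rz": 0},
  {"dx": -6, "dy": -45, "dz": 70, "rx": 0, "ry": 0, "rz": 0},
  {"dx": -13, "dy": -82, "dz": 70, "rx": 0, "ry": 0, "rz": 0},
  {"dx": -19, "dy": -119, "dz": 70, "rx": 0, "ry": 0, "rz": 0},
])

```text
clock: 4.7
tcp_pos: [0.5032, 0.1962, 0.2125]
orientation: [-3.072, -0.659, -0.001]
contact_force: [1.2, -1.2, -1.2]
grip_width: 0.0287
gripper_force: 59.5
```

Emit:
send_rows([
  {"dx": -6, "dy": -38, "dz": 0, "rx": 0, "ry": 0, "rz": 0},
  {"dx": -13, "dy": -76, "dz": 0, "rx": 0, "ry": 0, "rz": 0},
  {"dx": -19, "dy": -114, "dz": 0, "rx": 0, "ry": 0, "rz": 0},
  {"dx": -25, "dy": -150, "dz": 0, "rx": 0, "ry": 0, "rz": 0},
  {"dx": -29, "dy": -178, "dz": 0, "rx": 0, "ry": 0, "rz": 0},
])

```text
clock: 5.12
tcp_pos: [0.4733, 0.0155, 0.2118]
orientation: [3.072, 0.652, -0.002]
contact_force: [-0.3, -0.4, -0.8]
grip_width: 0.0287
gripper_force: 59.5
```

Emit:
send_rows([
  {"dx": -2, "dy": -12, "dz": -10, "rx": 0, "ry": 0, "rz": 0},
  {"dx": -2, "dy": -15, "dz": -35, "rx": 0, "ry": 0, "rz": 0},
  {"dx": -2, "dy": -15, "dz": -70, "rx": 0, "ry": 0, "rz": 0},
  {"dx": -2, "dy": -15, "dz": -105, "rx": 0, "ry": 0, "rz": 0},
  {"dx": -2, "dy": -15, "dz": -125, "rx": 0, "ry": 0, "rz": 0},
])

```text
clock: 5.53
tcp_pos: [0.4706, 0.0042, 0.0839]
orientation: [-3.071, -0.657, 0.006]
contact_force: [-0.7, -0.5, -0.8]
grip_width: 0.0289
gripper_force: 59.5
```

```bash
python3 - <<'E'
from h import *
o=r.get_obs();print(o["clock"],o["tcp_pos"],o["orientation"],o["contact_force"],o["gripper_force"],o["joints"].round(2) if hasattr(o["joints"],"round") else o["joints"])
f=grab("scene");cv2.imwrite('pics/s3.png',cv2.resize(f["frame"][80:300,260:480],None,fx=2.5,fy=2.5))
E
```

```text
5.5333 [0.47061357 0.00424646 0.08385374] [-3.07087693 -0.65661473  0.00571229] [-0.73352402 -0.50691981 -0.83038205] 59.45311903953552 [ 0.15  0.4  -0.35  2.14  0.23  0.63 -1.5 ]
```

View pics/s3.png

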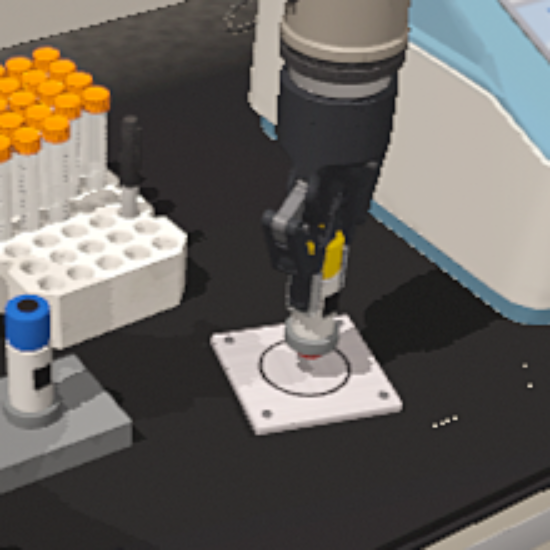

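The scene crop shows the logger upright over the ring, foot at (315,340), with a small gap still below the button. Next I press down in small steps.

Emit:
send_rows([
  {"dx": 2, "dy": 0, "dz": -8, "rx": 0, "ry": 0, "rz": 0},
  {"dx": 2, "dy": 0, "dz": -15, "rx": 0, "ry": 0, "rz": 0},
  {"dx": 2, "dy": 0, "dz": -19, "rx": 0, "ry": 0, "rz": 0},
  {"dx": 2, "dy": 0, "dz": -23, "rx": 0, "ry": 0, "rz": 0},
  {"dx": 2, "dy": 0, "dz": -23, "rx": 0, "ry": 0, "rz": 0},
])

```text
clock: 6.0
tcp_pos: [0.4754, 0.004, 0.0647]
orientation: [3.072, 0.656, 0.002]
contact_force: [-0.1, 0.2, -0.5]
grip_width: 0.029
gripper_force: 59.7
```

Emit:
send_rows([
  {"dx": -1, "dy": 0, "dz": -2, "rx": 0, "ry": 0, "rz": 0},
  {"dx": -1, "dy": 0, "dz": -4, "rx": 0, "ry": 0, "rz": 0},
  {"dx": -1, "dy": 0, "dz": -6, "rx": 0, "ry": 0, "rz": 0},
  {"dx": -1, "dy": 0, "dz": -8, "rx": 0, "ry": 0, "rz": 0},
  {"dx": -1, "dy": 0, "dz": -8, "rx": 0, "ry": 0, "rz": 0},
])

```text
clock: 6.42
tcp_pos: [0.4751, 0.004, 0.0572]
orientation: [3.072, 0.656, 0.005]
contact_force: [1.1, 0.1, 2.4]
grip_width: 0.0288
gripper_force: 59.9
```

Emit:
send_rows([
  {"dx": 0, "dy": 0, "dz": -1, "rx": 0, "ry": 0, "rz": 0},
  {"dx": 0, "dy": 0, "dz": -2, "rx": 0, "ry": 0, "rz": 0},
  {"dx": 0, "dy": 0, "dz": -2, "rx": 0, "ry": 0, "rz": 0},
])

```text
clock: 6.67
tcp_pos: [0.4754, 0.0039, 0.0562]
orientation: [3.071, 0.655, 0.005]
contact_force: [-2.1, -0.6, 18.9]
grip_width: 0.029
gripper_force: 61.5
```

Emit:
send_rows([
  {"dx": 0, "dy": 0, "dz": -1, "rx": 0, "ry": 0, "rz": 0},
  {"dx": 0, "dy": 0, "dz": -2, "rx": 0, "ry": 0, "rz": 0},
  {"dx": 0, "dy": 0, "dz": -2, "rx": 0, "ry": 0, "rz": 0},
])

```text
clock: 6.92
tcp_pos: [0.4759, 0.0038, 0.0558]
orientation: [3.07, 0.655, 0.006]
contact_force: [-8.0, -1.6, 39.5]
grip_width: 0.0289
gripper_force: 63.7
```

The force climbs steeply at TCP z = 56 mm, the height expected with the foot on the plate. I ease the load off and look.

Emit:
send_rows([
  {"dx": 0, "dy": 0, "dz": 0, "rx": 0, "ry": 0, "rz": 0},
  {"dx": 0, "dy": 0, "dz": 2, "rx": 0, "ry": 0, "rz": 0},
  {"dx": 0, "dy": 0, "dz": 3, "rx": 0, "ry": 0, "rz": 0},
  {"dx": 0, "dy": 0, "dz": 3, "rx": 0, "ry": 0, "rz": 0},
])

```text
clock: 7.25
tcp_pos: [0.4737, 0.0038, 0.0559]
orientation: [3.072, 0.656, 0.0]
contact_force: [-3.0, -0.4, 12.7]
grip_width: 0.0288
gripper_force: 60.2
```

```bash
python3 - <<'E'
from h import *
f=grab("scene");cv2.imwrite('pics/s4.png',cv2.resize(f["frame"][140:260,330:450],None,fx=5,fy=5,interpolation=cv2.INTER_CUBIC))
E
```

```text
(no output)
```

View pics/s4.png

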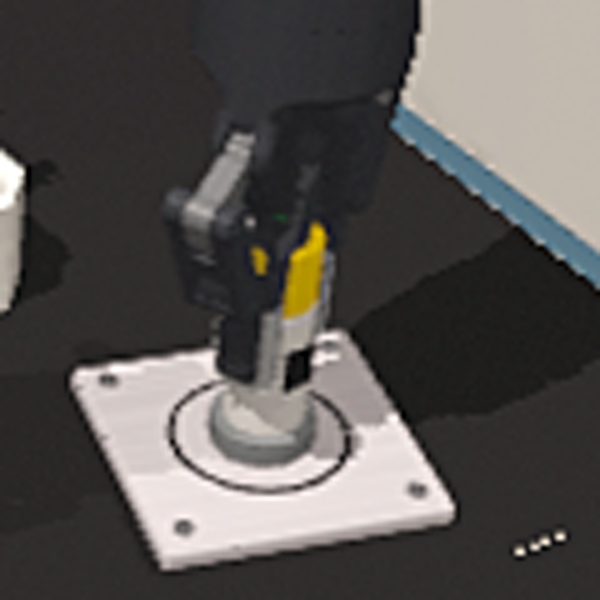

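The crop shows the foot flat on the plate inside the ring at (265,430). There is no red visible and the green pin shows at (282,217). Releasing.

Emit:
send_rows([
  {"dx": 0, "dy": 0, "dz": 1, "rx": 0, "ry": 0, "rz": 0},
  {"dx": 0, "dy": 0, "dz": 1, "rx": 0, "ry": 0, "rz": 0},
], newtons=20)

```text
clock: 7.47
tcp_pos: [0.4733, 0.0038, 0.0561]
orientation: [-3.072, -0.656, 0.001]
contact_force: [0.8, 0.5, -1.1]
grip_width: 0.0288
gripper_force: 59.6
```

Emit:
send_rows([
  {"dx": 0, "dy": 0, "dz": 0, "rx": 0, "ry": 0, "rz": 0},
  {"dx": 0, "dy": 0, "dz": 0, "rx": 0, "ry": 0, "rz": 0},
  {"dx": 0, "dy": 0, "dz": 0, "rx": 0, "ry": 0, "rz": 0},
  {"dx": 0, "dy": 0, "dz": 0, "rx": 0, "ry": 0, "rz": 0},
  {"dx": 0, "dy": 0, "dz": 0, "rx": 0, "ry": 0, "rz": 0},
], jaw=85)

```text
clock: 7.88
tcp_pos: [0.4737, 0.0039, 0.0562]
orientation: [-3.072, -0.656, 0.0]
contact_force: [0.0, 0.6, 0.3]
grip_width: 0.0845
gripper_force: 0.0
```

Emit:
send_rows([
  {"dx": 0, "dy": 0, "dz": 15, "rx": 0, "ry": 0, "rz": 0},
  {"dx": 0, "dy": 0, "dz": 45, "rx": 0, "ry": 0, "rz": 0},
  {"dx": 0, "dy": 0, "dz": 80, "rx": 0, "ry": 0, "rz": 0},
  {"dx": 0, "dy": 0, "dz": 115, "rx": 0, "ry": 0, "rz": 0},
  {"dx": 0, "dy": 0, "dz": 150, "rx": 0, "ry": 0, "rz": 0},
])

```text
clock: 8.3
tcp_pos: [0.4732, 0.0039, 0.2078]
orientation: [-3.072, -0.656, 0.001]
contact_force: [1.6, -0.6, 0.4]
grip_width: 0.085
gripper_force: 0.0
```

Emit:
send_rows([
  {"dx": 0, "dy": 0, "dz": 10, "rx": 0, "ry": 0, "rz": 0},
  {"dx": 0, "dy": 0, "dz": 10, "rx": 0, "ry": 0, "rz": 0},
  {"dx": 0, "dy": 0, "dz": 10, "rx": 0, "ry": 0, "rz": 0},
])

```text
clock: 8.55
tcp_pos: [0.4737, 0.0037, 0.2163]
orientation: [3.072, 0.656, 0.001]
contact_force: [0.1, 0.1, -0.7]
grip_width: 0.0849
gripper_force: 0.0
```

```bash
python3 - <<'E'
from h import *
f=grab("scene");cv2.imwrite('pics/s5.png',cv2.resize(f["frame"][120:300,180:440],None,fx=3,fy=3,interpolation=cv2.INTER_CUBIC))
f=grab("wrist");W=cloud(f);hsv=cv2.cvtColor(f["frame"],cv2.COLOR_BGR2HSV)
for n,lo,hi in(("yel",(20,120,80),(35,255,255)),("pin",(40,80,40),(85,255,255))):
    P=W[cv2.inRange(hsv,lo,hi)>0];P=P[~np.isnan(P).any(1)];P=P[(P[:,2]>.09)&(P[:,2]<.13)&(abs(P[:,0]-.474)<.05)&(abs(P[:,1])<.05)]
    if len(P): print(n,len(P),((P.min(0)+P.max(0))/2).round(4),np.percentile(P[:,2],[10,50,95]).round(4))
print(r.get_obs()["contact_force"],r.get_obs()["clock"])
E
```

```text
yel 975 [0.4731 0.0044 0.0997] [0.0976 0.0995 0.1006]
pin 184 [0.4722 0.0034 0.1047] [0.1045 0.1087 0.1099]
[-0.74619571 -0.65272865 -0.32409248] 8.65
```

View pics/s5.png

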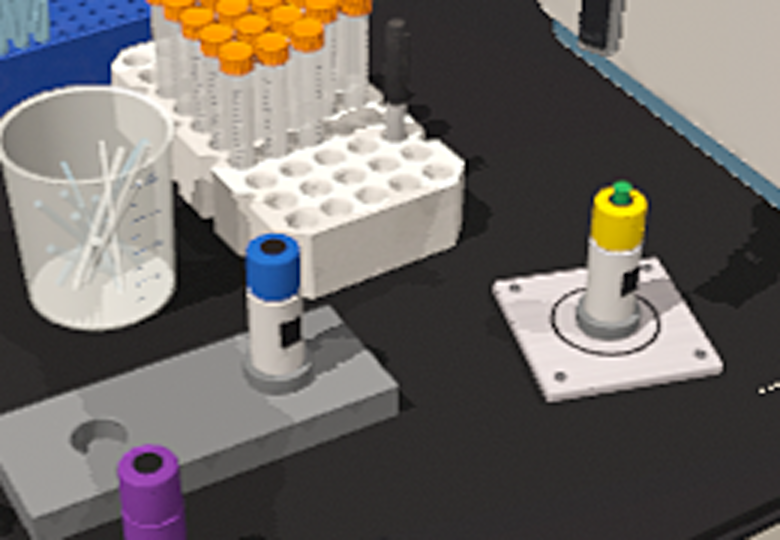

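The logger stands upright mid-plate at (612,260) with its green pin about 9 mm up at (622,192). The cap top is at 100 mm and centred within 1 mm, and the blue logger is still in its place at (272,310).

```bash
python3 -c "
from bench import r
print(r.hand_in())"
```

```text
the job is handed in; nothing more can be done
None
```

The yellow logger is started and standing upright in the middle of the press plate, released with its button fully in; the blue logger is still in the dock, and I handed the job in at about 8.7 s (no verdict was returned).

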